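Fetch the solder reel from behind the bottles

TASK

I need the solder reel that is boxed in at the back of the blue tray. First stand the spray can, the white bottle and the screw jar around it aside on the dark side mat, all three, then set the reel in the middle of the green pad, and only then put the three back in the tray, each on the very place it came from. Keep everything upright and do not shift the black tape roll or the flat tin beside the pad.

Things in the scene. Friction and masses are not known exactly. Their poses are not given: they have to be found in the camera images.
- spray_can_c (a point): Dark-blue spray can with a white nozzle, 53 mm diameter, 161 mm high (straight body up to 143 mm, above it only the nozzle, 17 mm wide), loose, 0.2 to 0.4 kg, starts upright on one of the tray's three outer places (which one varies). The point is at its centre, half-way up; z is its axis, up.
- white_bottle_c (a point): Whitish, slightly see-through plastic bottle with a blue cap, 47 mm diameter, 114 mm high (body up to 96 mm, above it the cap, 26 mm wide), loose, 0.08 to 0.17 kg, starts upright on another of the three outer places. The point is at its centre, half-way up; z is its axis, up.
- screw_pot_c (a point): Clear screw jar with a black lid, 58 mm diameter, 70 mm high (glass up to 56 mm, above it the fixed lid, 54 mm wide), loose, 0.13 to 0.25 kg, starts upright on the remaining outer place. The point is at its centre, half-way up; z is its axis, up.
- reel_c (a point): Reel of solder wire on a white plastic spool, standing on its flange at the back of the tray between the other three, 54 mm diameter, 36 mm high, loose, 0.25 kg; treat it as a plain cylinder. The point is at its centre, half-way up; z is its axis, up.
- tray: Low blue tray, fixed, 160 mm (own x) by 220 mm (own y), floor 4 mm above the bench, rim 4 mm wide and 10 mm high. Origin at its centre, on the bench. Own x points to its back, away from the robot, own y to the left. White rings of 67 mm on its floor mark four places, at own (x, y) in mm: (-40, 0) front, (35, 75) left, (35, -75) right for the can, bottle and jar in varying order, and (40, 0) back for the reel.
- side_mat: Dark grey-black rubber side mat, fixed, flat, 250 mm (own x, pointing away from the robot) by 100 mm (own y, to the left), 3 mm thick; to the left or to the right of the tray. Three things stand on it in one row along x, 75 mm apart. Origin at its centre, on the bench.
- work_pad: Green square pad with a fine white border line, fixed, flat, 100 by 100 mm, 3 mm thick; on the other side of the tray from the side mat. Origin at its centre, on the bench.
- black_tape: Roll of black tape lying flat, 60 mm diameter, 19 mm high, about 103 mm behind the pad's centre (farther from the robot); a loose bystander. Origin at the centre of its underside.
- flat_tin: Flat round yellow tin with a green top, 53 mm diameter, 22 mm high, about 103 mm before the pad's centre (nearer the robot); a loose bystander. Origin at the centre of its underside.
There are look-alikes about, which are no part of the job. Of the things that look like the work_pad, the larger one is meant.

How it is judged (in metres and radians):
On the way, in this order (a step that is already met when the one before it is completed fails the run):
1. the spray can, the white bottle and the screw jar all stand upright on the side mat, the reel still in its place in the tray (x of spray_can_c in the frame of side_mat between -0.125 and 0.125 m and y of spray_can_c in the frame of side_mat between -0.05 and 0.05 m and height (world z) of spray_can_c below 0.0915 m and angle between each of spray_can_c, white_bottle_c, screw_pot_c's own z axis and vertical below 0.12 rad and linear speed of each of spray_can, white_bottle, screw_pot below 0.03 m/s and x of white_bottle_c in the frame of side_mat between -0.125 and 0.125 m and y of white_bottle_c in the frame of side_mat between -0.05 and 0.05 m and height (world z) of white_bottle_c below 0.068 m and x of screw_pot_c in the frame of side_mat between -0.125 and 0.125 m and y of screw_pot_c in the frame of side_mat between -0.05 and 0.05 m and height (world z) of screw_pot_c below 0.046 m and distance of reel_c from where it was at the start of the episode below 0.03 m), for 0.2 s.
2. the reel stands in the middle of the green pad while the other three still wait on the side mat (horizontal distance between reel_c and work_pad below 0.015 m and height (world z) of reel_c below 0.027 m and angle between each of reel_c, spray_can_c, white_bottle_c, screw_pot_c's own z axis and vertical below 0.12 rad and linear speed of each of reel, spray_can, white_bottle, screw_pot below 0.03 m/s and x of spray_can_c in the frame of side_mat between -0.125 and 0.125 m and y of spray_can_c in the frame of side_mat between -0.05 and 0.05 m and height (world z) of spray_can_c below 0.0915 m and x of white_bottle_c in the frame of side_mat between -0.125 and 0.125 m and y of white_bottle_c in the frame of side_mat between -0.05 and 0.05 m and height (world z) of white_bottle_c below 0.068 m and x of screw_pot_c in the frame of side_mat between -0.125 and 0.125 m and y of screw_pot_c in the frame of side_mat between -0.05 and 0.05 m and height (world z) of screw_pot_c below 0.046 m), for 0.2 s.
At the end, for the whole second after the job is handed in: The spray can, the white bottle and the screw jar each stand upright in the tray within 15 mm of where they started; the reel stands flat on the green pad, its centre within 15 mm of the pad's centre; all are released and at rest (horizontal distance between reel_c and work_pad below 0.015 m and height (world z) of reel_c below 0.027 m and angle between reel_c's own z axis and vertical below 0.12 rad and linear speed of reel below 0.03 m/s and distance of each of spray_can_c, white_bottle_c, screw_pot_c from where it was at the start of the episode below 0.015 m and angle between each of spray_can_c, white_bottle_c, screw_pot_c's own z axis and vertical below 0.1 rad and linear speed of each of spray_can, white_bottle, screw_pot below 0.02 m/s); the robot touches nothing.
It fails at once if the black tape roll or the flat tin is shifted by more than 15 mm (distance of any of black_tape, flat_tin from where it was at the start of the episode above 0.015 m).
It fails at once if the can, the bottle, the jar or the reel is tipped over (angle between any of spray_can_c, white_bottle_c, screw_pot_c, reel_c's own z axis and vertical above 0.6 rad).
It also fails if it takes over 138 s, if anything falls off the work surface, if the arm or the gripper's body presses on something with over 40 N, if the wrist force passes 120 N, or if a joint passes its speed limit or range.

ROBOT

A 6-joint arm with a two-finger parallel gripper is mounted at the origin on a cart in front of the work surface, level with it; the furniture and walls round the work are solid. World frame = base frame: x ahead of the robot, y to its left, z up, the work surface at z = 0. Lengths are in mm, angles in rad, forces in N, time in s.
With the tool pointing down it reaches from about 325 to 1000 mm from the base axis. Payload 5.1 kg.
Tool frame: the origin (TCP) lies on the centre line of the jaws, within the pads' length; the fingertips stand ahead of it and the grasp point (between the pads) lies 11 mm behind it (env.tcp_to_tips is the z of the fingertips in the tool frame, in mm); z points along the fingers, y is the line along which they close (so a half turn about z gives the same grasp; the last joint's range is limited). The gripper opens to 85 mm and grips with 20 to 120 N. Pads are 22 mm wide; open, the fingers measure 114 mm over their backs; the gripper's body (76 mm by 85 mm) begins 54 mm behind the grasp point. The pads swing forward as they close: fully open they stand 13 mm farther back than shut.
Start: joints at [1.195, 0.124, 1.65, -0, 1.367, -0.083], TCP at [187.633, 622.317, 239.322] pointing down, gripper open.
Joint ranges: [-2.61, 2.61], [-1.02, 2.33], [0.03, 2.71], [-1.35, 4.49], [0.32, 2.68], [-2.91, 2.91]. Speed limits (rad/s): [2.57, 2.57, 3.14, 3.14, 3.14, 3.14].

INTERFACE

Orientations are given as a unit quaternion [x, y, z, w].
In Python, from workcell import env, imaging, hand_in gives the robot as it stands.
- The arm moves only by the tool jog_arm, never from a script. Its argument "deltas" is a list of rows, each an object of numbers: "ax", "ay", "az": the turn, a rotation vector about the tool's x, y, z in degrees; "tx", "ty", "tz": the shift along the tool's x, y, z in cm; "fingers": the finger opening in cm, from 0 to 8.54. In form: [{"ax": .., "ay": .., "az": .., "tx": .., "ty": .., "tz": .., "fingers": ..}, ...]. A call has 1 to 20 rows; each row is the pose to reach, as a shift and turn from the pose commanded when the call began, along the tool's axes at that moment; what a row does not reach only later rows make up. A row lasts 1/8 s, in which the tool goes at most 62.5 mm and 10.7 degrees, less where a joint would pass 70% of its speed; a pose out of reach is approached as far as the arm can. A call with a gripper value outside its range is refused whole. The fingers move at their own pace and stop on an object; "squeeze" is the grip in N (left out, the last holds). Time passes only in rows, so rows that repeat a pose let the fingers close. It gives the time, the measured TCP pose, the force, the opening and the grip force at its end, in the units of the state.
- env.read_state(): the state, without advancing time (a new reading comes with each control period).
- imaging.read_camera(name): name is "side" or "top"; returns a dict with "img" (480x640x3 uint8, blue, green, red), "range_z" (480x640 float32, mm along the optical axis (not along the pixel's ray), 0 where there is no reading), "K" (3x3 intrinsics, pixels), "xyz" and "attitude" of the camera in the world. Camera axes: x right, y down, z forward; pixel columns grow to the right and rows downward; lengths in mm; the calibration is good to about 2 mm. A picture is of the moment at which its call begins.
- hand_in(): hands the job in; it is judged then, once.
The state is a dict: "clock": time; "qpos": joint angles; "joint_vel": joint speeds; "joint_efforts": joint torques, N m; "tcp_pos": TCP position; "tcp_rot": TCP orientation; "wrist_force": force on the tool from outside, world axes, zero at the start; "torque": the same for the moment, N m; "gripper_width": opening from 0.0 (shut) to 1.0 (fully open); "grip_force": force on a finger pad.
Only numpy, scipy, OpenCV 4.12 (cv2) and the standard library are available. Lean on these libraries where they do the work, as an engineer would, in place of code of your own. Each camera call takes 0.05 s, during which the arm holds its last target. There are 200 camera calls.

## Working session

There is one attempt and no reset: what is moved stays moved. The work goes in short steps, Python scripts to look and compute and a tool call to move; the robot and the scene stay as the last step left them, time stands still between calls to the robot, and variables do not carry over. Pictures are saved under pics/ and viewed, at most 14 in all, crops included, and the job is handed in when it is done.

Besides the shell and the picture viewer there is one more tool, called after "Request:" by a JSON object that holds its "op" and its "data". jog_arm: Moves the arm, as the interface text tells. Its arguments: {"type":"object","properties":{"deltas":{"type":"array","items":{"type":"object","properties":{"ax":{"type":"number"},"ay":{"type":"number"},"az":{"type":"number"},"tx":{"type":"number"},"ty":{"type":"number"},"tz":{"type":"number"},"fingers":{"type":"number"}}}},"squeeze":{"type":"number"}},"required":["deltas"]}

```bash
mkdir -p pics; ls; cat > h.py <<'E'
import numpy as np, cv2
from scipy.spatial.transform import Rotation as R
from workcell import env, imaging
def cam(n):
    c=imaging.read_camera(n); c['R']=R.from_quat(c['attitude']).as_matrix() if np.size(c['attitude'])==4 else np.array(c['attitude']); c['xyz']=np.array(c['xyz']); c['K']=np.array(c['K']); return c
def plane(c,u,v,z):
    d=c['R']@np.linalg.solve(c['K'],np.array([u,v,1.])); return c['xyz']+d*(z-c['xyz'][2])/d[2]
def cloud(c):
    v,u=np.mgrid[:480,:640]; d=np.stack([u,v,np.ones_like(u)],-1)@np.linalg.inv(c['K']).T
    return (d*c['range_z'][...,None])@c['R'].T+c['xyz']
E
python3 - <<'E'
from h import *
for n in ('top','side'):
    c=cam(n); cv2.imwrite(f'pics/{n}0.png',c['img']); print(n,c['xyz'],c['attitude'],c['K'].tolist())
    np.savez(f'{n}0.npz',**c)
print(env.read_state(), env.tcp_to_tips)
E
```

```text
pics
top [322.86529553 233.83281937 912.8623866 ] [ 0.75607334 -0.6430544   0.0804201  -0.09146993] [[435.1397922631621, 0.0, 311.9778292299137], [0.0, 435.1397922631621, 235.854557147455], [0.0, 0.0, 1.0]]
side [ -53.34493325 -157.12120784  712.22345616] [ 0.82100552 -0.40714264  0.18786349 -0.35340079] [[538.9916905088861, 0.0, 311.67868886484564], [0.0, 538.9916905088861, 237.2830816935367], [0.0, 0.0, 1.0]]
{'clock': 0.1, 'qpos': array([ 1.19537017e+00,  1.24477549e-01,  1.65153234e+00,  2.34627032e-05,
        1.36753214e+00, -8.25853555e-02]), 'joint_vel': array([-9.93214466e-05, -1.35421146e-03, -1.77398359e-03, -1.18811275e-03,
       -6.92516515e-04, -5.29979587e-04]), 'joint_efforts': array([ 6.12581516e-05, -4.24932003e+01, -3.66655469e+01, -1.58156445e-04,
        3.88815446e-03,  1.94064148e-05]), 'tcp_pos': array([187.45118691, 621.818598  , 238.15458041]), 'tcp_rot': array([ 1.45900065e-01,  9.89298853e-01, -9.46635261e-04, -2.32451283e-04]), 'wrist_force': array([ 0.05805119, -0.24394833,  0.50150641]), 'torque': array([-0.03800445, -0.01293267,  0.03726726]), 'grip_force': 0.0, 'gripper_width': 1.0009544743328864} 8.0
```

View pics/top0.png

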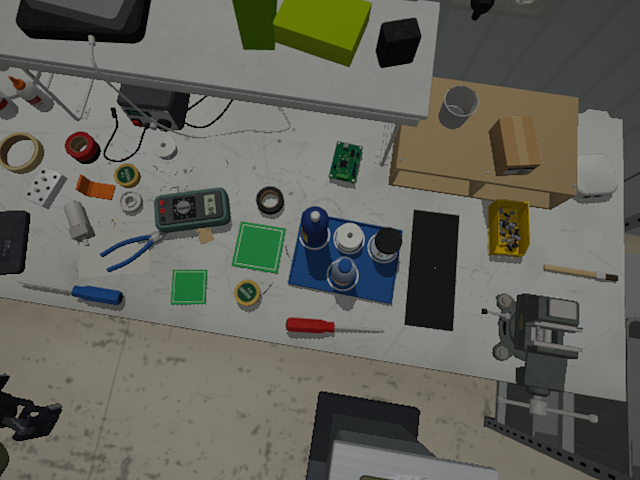

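View pics/side0.png

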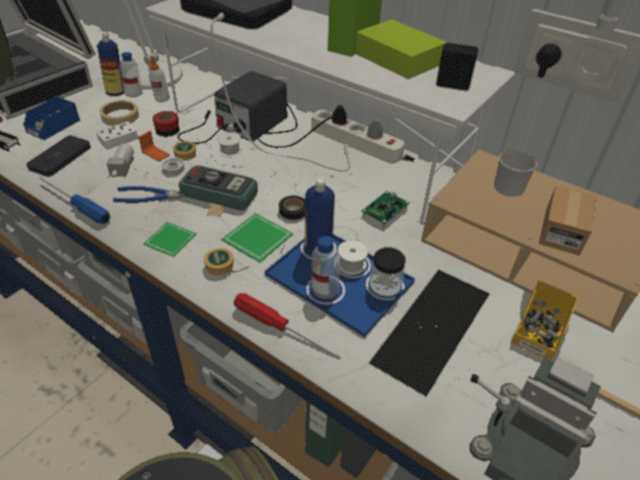

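Top view: the tray is at about (345,260), with the can at (314,225), bottle at (342,272), jar at (385,245) and reel at (349,237). The side mat is at (433,269). The tape is at (270,200) and the tin at (247,292). There are two green squares, at (259,247) and (189,287). The first is larger and sits between the tape and the tin, so it is the work pad.

```bash
cat > m.py <<'E'
from h import *
C={n:dict(np.load(f'{n}0.npz')) for n in('top','side')}
def rect(c,mask,z,name):
    cs,_=cv2.findContours(mask.astype(np.uint8),0,2); cs=sorted(cs,key=cv2.contourArea)[::-1][:2]
    for k in cs:
        h=cv2.convexHull(k)[:,0]; P=np.array([plane(c,u,v,z)[:2] for u,v in h]).astype(np.float32)
        (cx,cy),(w,hh),a=cv2.minAreaRect(P); print(name,'px',h.mean(0).round(),'ctr',round(cx,1),round(cy,1),'size',round(w,1),round(hh,1),'ang',round(a,1))
for n,c in C.items():
    hsv=cv2.cvtColor(c['img'],cv2.COLOR_BGR2HSV); X=cloud(c); H,S,V=[hsv[...,i].astype(int) for i in range(3)]
    low=(c['range_z']>0)&(X[...,2]<15)&(X[...,2]>-10)
    g=(H>50)&(H<75)&(S>120)&low; rect(c,g,3,n+' green'); print('z',np.median(X[...,2][g]))
    b=(H>100)&(H<120)&(S>150)&low&(X[...,0]>250)&(X[...,0]<800); rect(c,b,8,n+' blue')
    k=(V<50)&low; rect(c,k,3,n+' dark'); print('mat z',np.median(X[...,2][k]))
    # high things: clusters above tray
    if n=='top': 
        for zl,zh in((34,50),(60,80),(100,125),(130,170)):
            m=((X[...,2]>zl)&(X[...,2]<zh)&(c['range_z']>0)).astype(np.uint8)
            N,L,st,ce=cv2.connectedComponentsWithStats(m)
            for i in range(1,N):
                if 240<ce[i][0]<420 and 180<ce[i][1]<300 and st[i][4]>15:
                    p=X[L==i]; print(zl,ce[i].round(),st[i][4],'ctr',((p.max(0)+p.min(0))/2).round(1),'ext',np.ptp(p,0).round(),'zmed',np.median(p[:,2]).round(1))
    sh=(X[...,2]>180)&(X[...,2]<500)&(X[...,1]<500)&(X[...,1]>0)
    print('shelf',[np.percentile(X[sh][:,i],[1,50,99]).round() for i in range(3)])
for p in((0,0),): pass
a=cv2.resize(C['top']['img'][170:320,150:460],None,fx=2.5,fy=2.5,interpolation=2); cv2.imwrite('pics/crop.png',a)
E
python3 m.py
```

```text
top green px [255. 250.] ctr 504.9 375.4 size 98.4 98.4 ang 89.5
top green px [187. 292.] ctr 397.3 503.4 size 71.3 71.6 ang 9.4
z 3.521271528667512
top blue px [349. 255.] ctr 513.6 188.8 size 217.8 158.5 ang 88.1
top blue px [131. 257.] ctr 438.7 637.0 size 15.3 107.3 ang 45.1
top dark px [432. 272.] ctr 518.6 3.7 size 248.5 98.5 ang 1.5
top dark px [ 21. 249.] ctr 431.5 872.2 size 133.9 32.7 ang 0.7
mat z 4.535001067090207
34 [349. 235.] 493 ctr [552.6 189.8  39.7] ext [52. 53. 11.] zmed 41.1
34 [313. 240.] 30 ctr [532.1 261.8  41.8] ext [15. 43. 15.] zmed 41.1
34 [380. 253.] 54 ctr [532.8 118.7  42.2] ext [30. 49. 15.] zmed 40.9
60 [387. 240.] 600 ctr [546.1 114.4  70.3] ext [54. 53. 18.] zmed 74.6
60 [313. 237.] 46 ctr [531.5 262.2  70.2] ext [15. 46. 19.] zmed 69.9
60 [341. 278.] 36 ctr [458.2 192.8  70. ] ext [14. 42. 19.] zmed 69.2
100 [313. 233.] 70 ctr [531.4 262.6 112.4] ext [19. 48. 24.] zmed 111.4
100 [344. 266.] 191 ctr [472.3 193.8 111. ] ext [31. 30. 22.] zmed 117.7
130 [314. 219.] 598 ctr [547.6 262.8 149.4] ext [51. 51. 37.] zmed 143.9
shelf [array([716., 795., 957.]), array([ 13., 269., 495.]), array([195., 262., 362.])]
side green px [254. 236.] ctr 507.9 375.1 size 79.3 79.4 ang 89.6
side green px [172. 236.] ctr 397.3 500.7 size 63.7 65.9 ang 9.8
z 2.65899941300421
side blue px [359. 311.] ctr 486.8 131.3 size 102.8 108.7 ang 88.6
side blue px [290. 270.] ctr 483.0 248.6 size 94.3 93.1 ang 87.7
side dark px [433. 331.] ctr 518.9 2.0 size 245.1 96.0 ang 1.4
side dark px [ 58. 163.] ctr 429.2 881.3 size 62.1 138.4 ang 80.1
mat z 2.8845766734613676
shelf [array([ 22., 829., 960.]), array([  3., 175., 486.]), array([190., 289., 393.])]
```

View pics/crop.png

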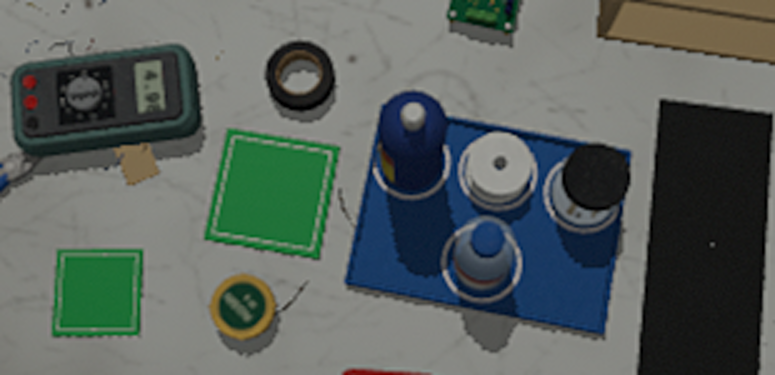

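The crop confirms the work pad: the larger square is 98 mm wide against 71 mm for the other, with the tape behind it and the tin in front. Next is a quick second-view check of the tops before I move.

```bash
python3 - <<'E'
from h import *
for n in('top','side'):
    c=dict(np.load(n+'0.npz')); X=cloud(c); ok=c['range_z']>0
    for nm,(x,y),r in(('can',(550,263),20),('nozzle',(550,263),7),('bottle',(473,191),11),('jar',(546,113),20),('reel',(553,188),20),('pad',(505,375),40),('mat',(518,3),40),('tape',(610,375),35),('tin',(402,375),35)):
        m=ok&(np.hypot(X[...,0]-x,X[...,1]-y)<r+12); zt=np.percentile(X[m][:,2],95); t=m&(X[...,2]>zt-4)
        P=X[t][:,:2].astype(np.float32); (cx,cy),rr=cv2.minEnclosingCircle(P)
        print(n,nm,'top z',zt.round(1),'centre',round(cx,1),round(cy,1),'r',round(rr,1),'mean',P.mean(0).round(1))
E
```

```text
top can top z 163.3 centre 547.3 262.9 r 8.5 mean [546.2 263. ]
top nozzle top z 166.3 centre 547.0 262.9 r 8.1 mean [546.2 263.1]
top bottle top z 119.9 centre 474.6 194.6 r 13.0 mean [474.4 194.5]
top jar top z 76.8 centre 546.6 114.5 r 27.3 mean [546.3 114. ]
top reel top z 43.0 centre 552.9 189.9 r 27.0 mean [552.5 190.1]
top pad top z 6.5 centre 505.0 375.0 r 52.0 mean [504.7 375.5]
top mat top z 6.8 centre 518.0 3.0 r 52.0 mean [517.3   3.7]
top tape top z 21.1 centre 610.0 371.3 r 30.3 mean [610.1 370.9]
top tin top z 24.1 centre 405.3 380.2 r 27.6 mean [404.4 379.9]
side can top z 152.3 centre 544.2 259.9 r 11.7 mean [544.7 258.4]
side nozzle top z 164.9 centre 547.3 260.8 r 8.6 mean [546.4 259.3]
side bottle top z 117.1 centre 475.0 195.5 r 14.1 mean [473.6 193.8]
side jar top z 74.5 centre 546.3 111.8 r 27.9 mean [545.6 111. ]
side reel top z 41.1 centre 553.5 186.3 r 28.3 mean [552.5 186.8]
side pad top z 4.7 centre 505.0 375.0 r 51.9 mean [504.1 373.8]
side mat top z 4.7 centre 518.0 2.9 r 52.0 mean [516.8   1.9]
side tape top z 19.8 centre 609.9 368.9 r 30.7 mean [608.  369.4]
side tin top z 22.0 centre 404.6 377.7 r 28.1 mean [404.2 376.6]
```

Request:
{"op": "jog_arm", "data": {"deltas": [{"az": -8, "tz": -2, "fingers": 8.5}, {"az": -16.8, "tz": -4, "fingers": 8.5}, {"az": -16.8, "tz": -6, "fingers": 8.5}, {"az": -16.8, "tz": -6, "fingers": 8.5}]}}

```text
$.deltas[0]: bad value
```

Request:
{"op": "jog_arm", "data": {"deltas": [{"ax": 0, "ay": 0, "az": -8, "tx": 0, "ty": 0, "tz": -2, "fingers": 8.5}, {"ax": 0, "ay": 0, "az": -16.8, "tx": 0, "ty": 0, "tz": -4, "fingers": 8.5}, {"ax": 0, "ay": 0, "az": -16.8, "tx": 0, "ty": 0, "tz": -6, "fingers": 8.5}, {"ax": 0, "ay": 0, "az": -16.8, "tx": 0, "ty": 0, "tz": -6, "fingers": 8.5}], "squeeze": 40}}

```text
clock: 0.6
tcp_pos: [187.9, 623.1, 301.7]
tcp_rot: [0.001, 1.0, 0.002, 0.001]
wrist_force: [0.0, 0.1, 0.1]
gripper_width: 0.995
grip_force: 0.0
```

Request:
{"op": "jog_arm", "data": {"deltas": [{"ax": 0, "ay": 0, "az": 0, "tx": -5, "ty": -5, "tz": 0, "fingers": 8.5}, {"ax": 0, "ay": 0, "az": 0, "tx": -9, "ty": -9, "tz": 0, "fingers": 8.5}, {"ax": 0, "ay": 0, "az": 0, "tx": -13, "ty": -13, "tz": 0, "fingers": 8.5}, {"ax": 0, "ay": 0, "az": 0, "tx": -17, "ty": -17, "tz": 0, "fingers": 8.5}, {"ax": 0, "ay": 0, "az": 0, "tx": -21, "ty": -21, "tz": 0, "fingers": 8.5}, {"ax": 0, "ay": 0, "az": 0, "tx": -25, "ty": -25, "tz": 0, "fingers": 8.5}, {"ax": 0, "ay": 0, "az": 0, "tx": -29, "ty": -29, "tz": 0, "fingers": 8.5}, {"ax": 0, "ay": 0, "az": 0, "tx": -33, "ty": -33, "tz": 0, "fingers": 8.5}, {"ax": 0, "ay": 0, "az": 0, "tx": -35.9, "ty": -36, "tz": 0, "fingers": 8.5}, {"ax": 0, "ay": 0, "az": 0, "tx": -35.9, "ty": -36, "tz": 0, "fingers": 8.5}, {"ax": 0, "ay": 0, "az": 0, "tx": -35.9, "ty": -36, "tz": 0, "fingers": 8.5}, {"ax": 0, "ay": 0, "az": 0, "tx": -35.9, "ty": -36, "tz": 0, "fingers": 8.5}]}}

```text
clock: 2.1
tcp_pos: [545.9, 263.4, 299.0]
tcp_rot: [-0.001, 1.0, 0.0, -0.0]
wrist_force: [-1.1, 0.2, -0.3]
gripper_width: 0.994
grip_force: 0.0
```

Request:
{"op": "jog_arm", "data": {"deltas": [{"ax": 0, "ay": 0, "az": 0, "tx": 0, "ty": 0, "tz": 4, "fingers": 8.5}, {"ax": 0, "ay": 0, "az": 0, "tx": 0, "ty": 0, "tz": 8, "fingers": 8.5}, {"ax": 0, "ay": 0, "az": 0, "tx": 0, "ty": 0, "tz": 10, "fingers": 8.5}, {"ax": 0, "ay": 0, "az": 0, "tx": 0, "ty": 0, "tz": 10, "fingers": 8.5}]}}

```text
clock: 2.6
tcp_pos: [545.5, 262.7, 197.7]
tcp_rot: [-0.001, 1.0, -0.001, -0.002]
wrist_force: [0.9, -0.5, 1.2]
gripper_width: 0.997
grip_force: 0.0
```

```bash
python3 - <<'E'
from h import *
a=cam('side')['img'][130:330,220:460]; b=cam('top')['img'][130:330,240:460]
cv2.imwrite('pics/g1.png',np.hstack([cv2.resize(a,(400,333)),cv2.resize(b,(367,333))]))
E
```

```text
(no output)
```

View pics/g1.png

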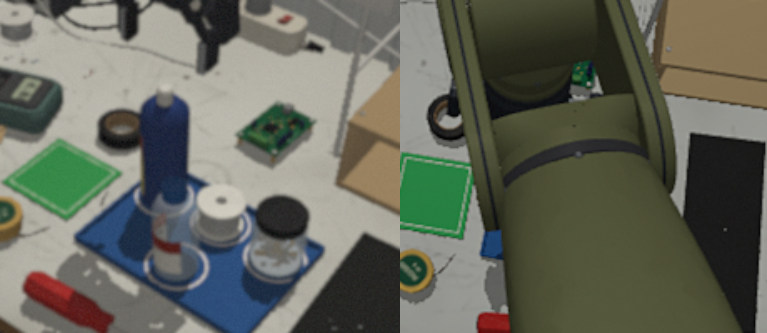

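The side view shows the open fingers at (125,25) and (207,55), straddling the can's axis above its nozzle at (165,92). Descending to grasp.

Request:
{"op": "jog_arm", "data": {"deltas": [{"ax": 0, "ay": 0, "az": 0, "tx": 0, "ty": 0, "tz": 3, "fingers": 8.5}, {"ax": 0, "ay": 0, "az": 0, "tx": 0, "ty": 0, "tz": 6, "fingers": 8.5}, {"ax": 0, "ay": 0, "az": 0, "tx": 0, "ty": 0, "tz": 8.5, "fingers": 8.5}, {"ax": 0, "ay": 0, "az": 0, "tx": 0, "ty": 0, "tz": 8.5, "fingers": 8.5}, {"ax": 0, "ay": 0, "az": 0, "tx": 0, "ty": 0, "tz": 8.5, "fingers": 7}, {"ax": 0, "ay": 0, "az": 0, "tx": 0, "ty": 0, "tz": 8.5, "fingers": 6}, {"ax": 0, "ay": 0, "az": 0, "tx": 0, "ty": 0, "tz": 8.5, "fingers": 5}, {"ax": 0, "ay": 0, "az": 0, "tx": 0, "ty": 0, "tz": 8.5, "fingers": 4}, {"ax": 0, "ay": 0, "az": 0, "tx": 0, "ty": 0, "tz": 8.5, "fingers": 4}, {"ax": 0, "ay": 0, "az": 0, "tx": 0, "ty": 0, "tz": 8.5, "fingers": 4}, {"ax": 0, "ay": 0, "az": 0, "tx": 0, "ty": 0, "tz": 8.5, "fingers": 4}], "squeeze": 40}}

```text
clock: 4.08
tcp_pos: [548.0, 262.8, 116.6]
tcp_rot: [-0.0, 1.0, 0.0, 0.002]
wrist_force: [-0.1, -1.1, 5.5]
gripper_width: 0.595
grip_force: 40.7
```

Request:
{"op": "jog_arm", "data": {"deltas": [{"ax": 0, "ay": 0, "az": 0, "tx": 0, "ty": 0, "tz": -1, "fingers": 4}, {"ax": 0, "ay": 0, "az": 0, "tx": 0, "ty": 0, "tz": -4, "fingers": 4}, {"ax": 0, "ay": 0, "az": 0, "tx": 0, "ty": 0, "tz": -8, "fingers": 4}, {"ax": 0, "ay": 0, "az": 0, "tx": 0, "ty": 0, "tz": -11, "fingers": 4}, {"ax": 0, "ay": 0, "az": 0, "tx": -1, "ty": -2, "tz": -12, "fingers": 4}, {"ax": 0, "ay": 0, "az": 0, "tx": -2, "ty": -6, "tz": -12, "fingers": 4}, {"ax": 0, "ay": 0, "az": 0, "tx": -3, "ty": -10, "tz": -12, "fingers": 4}, {"ax": 0, "ay": 0, "az": 0, "tx": -4, "ty": -14, "tz": -12, "fingers": 4}, {"ax": 0, "ay": 0, "az": 0, "tx": -5, "ty": -18, "tz": -12, "fingers": 4}, {"ax": 0, "ay": 0, "az": 0, "tx": -6, "ty": -22, "tz": -12, "fingers": 4}, {"ax": 0, "ay": 0, "az": 0, "tx": -7.1, "ty": -25, "tz": -12, "fingers": 4}, {"ax": 0, "ay": 0, "az": 0, "tx": -7.1, "ty": -25.7, "tz": -12, "fingers": 4}, {"ax": 0, "ay": 0, "az": 0, "tx": -7.1, "ty": -25.7, "tz": -12, "fingers": 4}, {"ax": 0, "ay": 0, "az": 0, "tx": -7.1, "ty": -25.7, "tz": -12, "fingers": 4}]}}

```text
clock: 5.82
tcp_pos: [617.4, 6.2, 233.9]
tcp_rot: [-0.001, 1.0, 0.0, -0.0]
wrist_force: [0.4, -0.2, -2.8]
gripper_width: 0.595
grip_force: 42.6
```

```bash
python3 - <<'E'
from h import *
a=cam('side')['img'][100:400,240:560]
cv2.imwrite('pics/g2.png',cv2.resize(a,(640,600)))
E
```

```text
(no output)
```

View pics/g2.png

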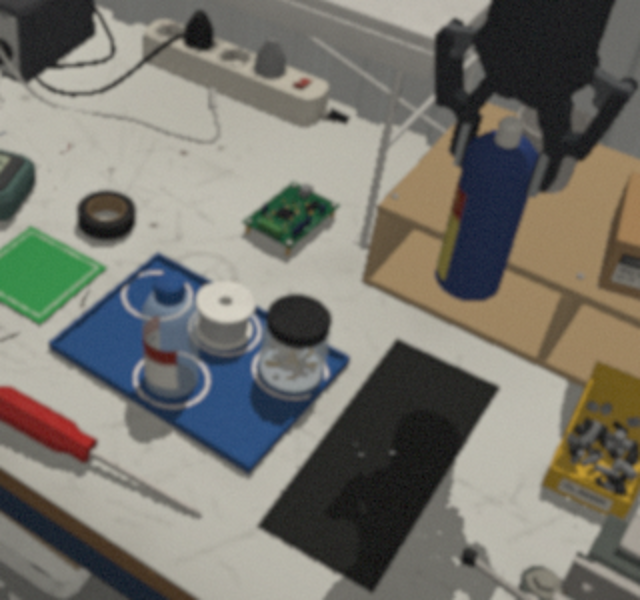

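The can hangs upright in the jaws at about (490,220) above the mat's far end. I'll pull it 13 mm nearer to keep clear of the wooden shelf, then set it down.

Request:
{"op": "jog_arm", "data": {"deltas": [{"ax": 0, "ay": 0, "az": 0, "tx": 1.3, "ty": 0, "tz": 2, "fingers": 4}, {"ax": 0, "ay": 0, "az": 0, "tx": 1.3, "ty": 0, "tz": 6, "fingers": 4}, {"ax": 0, "ay": 0, "az": 0, "tx": 1.3, "ty": 0, "tz": 10, "fingers": 4}, {"ax": 0, "ay": 0, "az": 0, "tx": 1.3, "ty": 0, "tz": 11, "fingers": 4}, {"ax": 0, "ay": 0, "az": 0, "tx": 1.3, "ty": 0, "tz": 11.6, "fingers": 4}, {"ax": 0, "ay": 0, "az": 0, "tx": 1.3, "ty": 0, "tz": 11.9, "fingers": 4}, {"ax": 0, "ay": 0, "az": 0, "tx": 1.3, "ty": 0, "tz": 12.1, "fingers": 4}, {"ax": 0, "ay": 0, "az": 0, "tx": 1.3, "ty": 0, "tz": 12.1, "fingers": 4}, {"ax": 0, "ay": 0, "az": 0, "tx": 1.3, "ty": 0, "tz": 12.1, "fingers": 4}]}}

```text
clock: 7.0
tcp_pos: [606.3, 5.4, 115.6]
tcp_rot: [-0.0, 1.0, -0.0, 0.002]
wrist_force: [-0.5, -0.4, 6.3]
gripper_width: 0.593
grip_force: 43.5
```

Request:
{"op": "jog_arm", "data": {"deltas": [{"ax": 0, "ay": 0, "az": 0, "tx": 0, "ty": 0, "tz": 0, "fingers": 6.5}, {"ax": 0, "ay": 0, "az": 0, "tx": 0, "ty": 0, "tz": 0, "fingers": 8.5}, {"ax": 0, "ay": 0, "az": 0, "tx": 0, "ty": 0, "tz": 0, "fingers": 8.5}, {"ax": 0, "ay": 0, "az": 0, "tx": 0, "ty": 0, "tz": 0, "fingers": 8.5}, {"ax": 0, "ay": 0, "az": 0, "tx": 0, "ty": 0, "tz": -2, "fingers": 8.5}, {"ax": 0, "ay": 0, "az": 0, "tx": 0, "ty": 0, "tz": -6, "fingers": 8.5}, {"ax": 0, "ay": 0, "az": 0, "tx": 0, "ty": 0, "tz": -10, "fingers": 8.5}, {"ax": 0, "ay": 0, "az": 0, "tx": 2, "ty": 3, "tz": -12, "fingers": 8.5}, {"ax": 0, "ay": 0, "az": 0, "tx": 5, "ty": 7, "tz": -12, "fingers": 8.5}, {"ax": 0, "ay": 0, "az": 0, "tx": 8, "ty": 11, "tz": -12, "fingers": 8.5}, {"ax": 0, "ay": 0, "az": 0, "tx": 11, "ty": 15, "tz": -12, "fingers": 8.5}, {"ax": 0, "ay": 0, "az": 0, "tx": 13, "ty": 18.9, "tz": -12, "fingers": 8.5}, {"ax": 0, "ay": 0, "az": 0, "tx": 13, "ty": 18.9, "tz": -10, "fingers": 8.5}, {"ax": 0, "ay": 0, "az": 0, "tx": 13, "ty": 18.9, "tz": -6, "fingers": 8.5}, {"ax": 0, "ay": 0, "az": 0, "tx": 13, "ty": 18.9, "tz": -4, "fingers": 8.5}, {"ax": 0, "ay": 0, "az": 0, "tx": 13, "ty": 18.9, "tz": -4, "fingers": 8.5}]}}

```text
clock: 9.0
tcp_pos: [473.9, 193.5, 151.4]
tcp_rot: [0.0, 1.0, -0.001, -0.002]
wrist_force: [-0.7, 0.6, 0.7]
gripper_width: 0.997
grip_force: 0.0
```

```bash
python3 - <<'E'
from h import *
a=cam('side')['img'][100:400,240:560]
cv2.imwrite('pics/g3.png',cv2.resize(a,(640,600)))
E
```

```text
(no output)
```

View pics/g3.png

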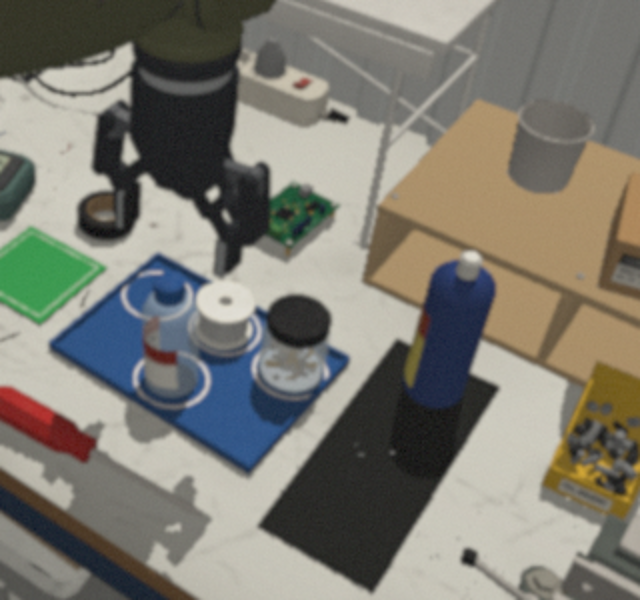

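The can stands on the mat with its base at about (437,395). The gripper is above the bottle, with the fingers at (125,200) and (230,250). Grasping the bottle.

Request:
{"op": "jog_arm", "data": {"deltas": [{"ax": 0, "ay": 0, "az": 0, "tx": 0, "ty": 0, "tz": 3, "fingers": 8.5}, {"ax": 0, "ay": 0, "az": 0, "tx": 0, "ty": 0, "tz": 6, "fingers": 8.5}, {"ax": 0, "ay": 0, "az": 0, "tx": 0, "ty": 0, "tz": 8.6, "fingers": 8.5}, {"ax": 0, "ay": 0, "az": 0, "tx": 0, "ty": 0, "tz": 8.6, "fingers": 8.5}, {"ax": 0, "ay": 0, "az": 0, "tx": 0, "ty": 0, "tz": 8.6, "fingers": 6.5}, {"ax": 0, "ay": 0, "az": 0, "tx": 0, "ty": 0, "tz": 8.6, "fingers": 5.5}, {"ax": 0, "ay": 0, "az": 0, "tx": 0, "ty": 0, "tz": 8.6, "fingers": 4.5}, {"ax": 0, "ay": 0, "az": 0, "tx": 0, "ty": 0, "tz": 8.6, "fingers": 3.5}, {"ax": 0, "ay": 0, "az": 0, "tx": 0, "ty": 0, "tz": 8.6, "fingers": 3.5}, {"ax": 0, "ay": 0, "az": 0, "tx": 0, "ty": 0, "tz": 8.6, "fingers": 3.5}, {"ax": 0, "ay": 0, "az": 0, "tx": 0, "ty": 0, "tz": 8.6, "fingers": 3.5}], "squeeze": 25}}

```text
clock: 10.42
tcp_pos: [476.1, 194.6, 69.3]
tcp_rot: [-0.0, 1.0, 0.0, 0.001]
wrist_force: [-0.9, -1.2, 5.1]
gripper_width: 0.541
grip_force: 25.5
```

Request:
{"op": "jog_arm", "data": {"deltas": [{"ax": 0, "ay": 0, "az": 0, "tx": 0, "ty": 0, "tz": -1, "fingers": 3.5}, {"ax": 0, "ay": 0, "az": 0, "tx": 0, "ty": 0, "tz": -4, "fingers": 3.5}, {"ax": 0, "ay": 0, "az": 0, "tx": 0, "ty": 0, "tz": -8, "fingers": 3.5}, {"ax": 0, "ay": 0, "az": 0, "tx": 0, "ty": 0, "tz": -11, "fingers": 3.5}, {"ax": 0, "ay": 0, "az": 0, "tx": -0.5, "ty": -2, "tz": -12, "fingers": 3.5}, {"ax": 0, "ay": 0, "az": 0, "tx": -1.5, "ty": -6, "tz": -12, "fingers": 3.5}, {"ax": 0, "ay": 0, "az": 0, "tx": -2.8, "ty": -10, "tz": -12, "fingers": 3.5}, {"ax": 0, "ay": 0, "az": 0, "tx": -4, "ty": -14, "tz": -12, "fingers": 3.5}, {"ax": 0, "ay": 0, "az": 0, "tx": -5, "ty": -17, "tz": -12, "fingers": 3.5}, {"ax": 0, "ay": 0, "az": 0, "tx": -5.2, "ty": -19.1, "tz": -12, "fingers": 3.5}, {"ax": 0, "ay": 0, "az": 0, "tx": -5.2, "ty": -19.1, "tz": -11, "fingers": 3.5}, {"ax": 0, "ay": 0, "az": 0, "tx": -5.2, "ty": -19.1, "tz": -7, "fingers": 3.5}, {"ax": 0, "ay": 0, "az": 0, "tx": -5.2, "ty": -19.1, "tz": -3, "fingers": 3.5}, {"ax": 0, "ay": 0, "az": 0, "tx": -5.2, "ty": -19.1, "tz": -1, "fingers": 3.5}, {"ax": 0, "ay": 0, "az": 0, "tx": -5.2, "ty": -19.1, "tz": -0.4, "fingers": 3.5}, {"ax": 0, "ay": 0, "az": 0, "tx": -5.2, "ty": -19.1, "tz": -0.1, "fingers": 3.5}, {"ax": 0, "ay": 0, "az": 0, "tx": -5.2, "ty": -19.1, "tz": 0.1, "fingers": 3.5}, {"ax": 0, "ay": 0, "az": 0, "tx": -5.2, "ty": -19.1, "tz": 0.1, "fingers": 3.5}, {"ax": 0, "ay": 0, "az": 0, "tx": -5.2, "ty": -19.1, "tz": 0.1, "fingers": 3.5}]}}

```text
clock: 12.8
tcp_pos: [528.3, 3.7, 68.6]
tcp_rot: [-0.0, 1.0, 0.0, 0.002]
wrist_force: [-2.2, 1.6, 6.6]
gripper_width: 0.541
grip_force: 26.4
```

Request:
{"op": "jog_arm", "data": {"deltas": [{"ax": 0, "ay": 0, "az": 0, "tx": 0, "ty": 0, "tz": 0, "fingers": 6.5}, {"ax": 0, "ay": 0, "az": 0, "tx": 0, "ty": 0, "tz": 0, "fingers": 8.5}, {"ax": 0, "ay": 0, "az": 0, "tx": 0, "ty": 0, "tz": 0, "fingers": 8.5}, {"ax": 0, "ay": 0, "az": 0, "tx": 0, "ty": 0, "tz": 0, "fingers": 8.5}, {"ax": 0, "ay": 0, "az": 0, "tx": 0, "ty": 0, "tz": -2, "fingers": 8.5}, {"ax": 0, "ay": 0, "az": 0, "tx": 0, "ty": 0, "tz": -6, "fingers": 8.5}, {"ax": 0, "ay": 0, "az": 0, "tx": 0, "ty": 0, "tz": -10, "fingers": 8.5}, {"ax": 0, "ay": 0, "az": 0, "tx": 0, "ty": 3, "tz": -12, "fingers": 8.5}, {"ax": 0, "ay": 0, "az": 0, "tx": -1, "ty": 6, "tz": -12, "fingers": 8.5}, {"ax": 0, "ay": 0, "az": 10, "tx": -2, "ty": 9, "tz": -12, "fingers": 8.5}, {"ax": 0, "ay": 0, "az": 20, "tx": -2, "ty": 11, "tz": -12, "fingers": 8.5}, {"ax": 0, "ay": 0, "az": 30, "tx": -2, "ty": 11, "tz": -12, "fingers": 8.5}, {"ax": 0, "ay": 0, "az": 40, "tx": -2, "ty": 11, "tz": -12, "fingers": 8.5}, {"ax": 0, "ay": 0, "az": 50, "tx": -2, "ty": 11, "tz": -12, "fingers": 8.5}, {"ax": 0, "ay": 0, "az": 60, "tx": -2, "ty": 11, "tz": -12, "fingers": 8.5}, {"ax": 0, "ay": 0, "az": 70, "tx": -2, "ty": 11, "tz": -12, "fingers": 8.5}, {"ax": 0, "ay": 0, "az": 80, "tx": -2, "ty": 11, "tz": -12, "fingers": 8.5}, {"ax": 0, "ay": 0, "az": 90, "tx": -2, "ty": 11, "tz": -12, "fingers": 8.5}, {"ax": 0, "ay": 0, "az": 90, "tx": -2, "ty": 11, "tz": -12, "fingers": 8.5}, {"ax": 0, "ay": 0, "az": 90, "tx": -2, "ty": 11, "tz": -12, "fingers": 8.5}]}}

```text
clock: 15.3
tcp_pos: [546.8, 113.4, 186.2]
tcp_rot: [0.706, 0.708, -0.0, -0.0]
wrist_force: [-0.1, 0.1, 0.6]
gripper_width: 0.995
grip_force: 0.0
```

```bash
python3 - <<'E'
from h import *
a=cam('side')['img'][100:400,240:560]
cv2.imwrite('pics/g4.png',cv2.resize(a,(640,600)))
E
```

```text
(no output)
```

View pics/g4.png

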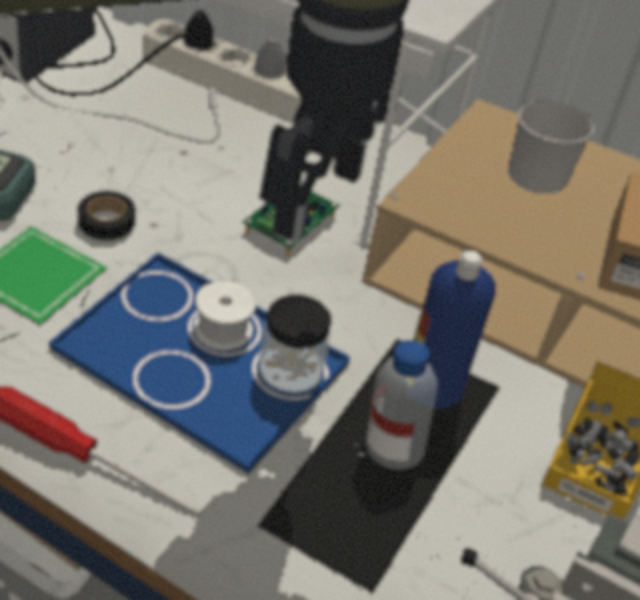

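The bottle is on the mat at (400,420), and the jaws above the jar are now turned along x. Grasping the jar.

Request:
{"op": "jog_arm", "data": {"deltas": [{"ax": 0, "ay": 0, "az": 0, "tx": 0, "ty": 0, "tz": 4, "fingers": 8.5}, {"ax": 0, "ay": 0, "az": 0, "tx": 0, "ty": 0, "tz": 8, "fingers": 8.5}, {"ax": 0, "ay": 0, "az": 0, "tx": 0, "ty": 0, "tz": 11, "fingers": 8.5}, {"ax": 0, "ay": 0, "az": 0, "tx": 0, "ty": 0, "tz": 14, "fingers": 8.5}, {"ax": 0, "ay": 0, "az": 0, "tx": 0, "ty": 0, "tz": 15.9, "fingers": 8.5}, {"ax": 0, "ay": 0, "az": 0, "tx": 0, "ty": 0, "tz": 15.9, "fingers": 8.5}, {"ax": 0, "ay": 0, "az": 0, "tx": 0, "ty": 0, "tz": 15.9, "fingers": 7}, {"ax": 0, "ay": 0, "az": 0, "tx": 0, "ty": 0, "tz": 15.9, "fingers": 6}, {"ax": 0, "ay": 0, "az": 0, "tx": 0, "ty": 0, "tz": 15.9, "fingers": 5}, {"ax": 0, "ay": 0, "az": 0, "tx": 0, "ty": 0, "tz": 15.9, "fingers": 4.5}, {"ax": 0, "ay": 0, "az": 0, "tx": 0, "ty": 0, "tz": 15.9, "fingers": 4.5}, {"ax": 0, "ay": 0, "az": 0, "tx": 0, "ty": 0, "tz": 15.9, "fingers": 4.5}], "squeeze": 30}}

```text
clock: 16.85
tcp_pos: [548.0, 113.6, 29.1]
tcp_rot: [0.707, 0.707, 0.001, 0.001]
wrist_force: [-0.9, -0.3, 6.9]
gripper_width: 0.665
grip_force: 33.0
```

Request:
{"op": "jog_arm", "data": {"deltas": [{"ax": 0, "ay": 0, "az": 0, "tx": 0, "ty": 0, "tz": -1, "fingers": 4.5}, {"ax": 0, "ay": 0, "az": 0, "tx": 0, "ty": 0, "tz": -4, "fingers": 4.5}, {"ax": 0, "ay": 0, "az": 0, "tx": 0, "ty": 0, "tz": -8, "fingers": 4.5}, {"ax": 0, "ay": 0, "az": 0, "tx": 0, "ty": 0, "tz": -11, "fingers": 4.5}, {"ax": 0, "ay": 0, "az": 0, "tx": -1, "ty": -2, "tz": -12, "fingers": 4.5}, {"ax": 0, "ay": 0, "az": 0, "tx": -3, "ty": -5, "tz": -12, "fingers": 4.5}, {"ax": 0, "ay": 0, "az": 0, "tx": -6, "ty": -8, "tz": -12, "fingers": 4.5}, {"ax": 0, "ay": 0, "az": 0, "tx": -9, "ty": -11, "tz": -12, "fingers": 4.5}, {"ax": 0, "ay": 0, "az": 0, "tx": -11.2, "ty": -11.7, "tz": -12, "fingers": 4.5}, {"ax": 0, "ay": 0, "az": 0, "tx": -11.2, "ty": -11.7, "tz": -12, "fingers": 4.5}, {"ax": 0, "ay": 0, "az": 0, "tx": -11.2, "ty": -11.7, "tz": -10, "fingers": 4.5}, {"ax": 0, "ay": 0, "az": 0, "tx": -11.2, "ty": -11.7, "tz": -6, "fingers": 4.5}, {"ax": 0, "ay": 0, "az": 0, "tx": -11.2, "ty": -11.7, "tz": -3, "fingers": 4.5}, {"ax": 0, "ay": 0, "az": 0, "tx": -11.2, "ty": -11.7, "tz": -1, "fingers": 4.5}, {"ax": 0, "ay": 0, "az": 0, "tx": -11.2, "ty": -11.7, "tz": -0.4, "fingers": 4.5}, {"ax": 0, "ay": 0, "az": 0, "tx": -11.2, "ty": -11.7, "tz": -0.1, "fingers": 4.5}, {"ax": 0, "ay": 0, "az": 0, "tx": -11.2, "ty": -11.7, "tz": 0.1, "fingers": 4.5}, {"ax": 0, "ay": 0, "az": 0, "tx": -11.2, "ty": -11.7, "tz": 0.1, "fingers": 4.5}, {"ax": 0, "ay": 0, "az": 0, "tx": -11.2, "ty": -11.7, "tz": 0.1, "fingers": 4.5}]}}

```text
clock: 19.23
tcp_pos: [430.8, 1.6, 28.1]
tcp_rot: [0.707, 0.707, 0.001, 0.0]
wrist_force: [-3.3, 0.8, 6.2]
gripper_width: 0.667
grip_force: 33.8
```

Request:
{"op": "jog_arm", "data": {"deltas": [{"ax": 0, "ay": 0, "az": 0, "tx": 0, "ty": 0, "tz": 0, "fingers": 7}, {"ax": 0, "ay": 0, "az": 0, "tx": 0, "ty": 0, "tz": 0, "fingers": 8.5}, {"ax": 0, "ay": 0, "az": 0, "tx": 0, "ty": 0, "tz": 0, "fingers": 8.5}, {"ax": 0, "ay": 0, "az": 0, "tx": 0, "ty": 0, "tz": 0, "fingers": 8.5}, {"ax": 0, "ay": 0, "az": 0, "tx": 0, "ty": 0, "tz": -2, "fingers": 8.5}, {"ax": 0, "ay": 0, "az": 0, "tx": 0, "ty": 0, "tz": -6, "fingers": 8.5}, {"ax": 0, "ay": 0, "az": 0, "tx": 0, "ty": 0, "tz": -10, "fingers": 8.5}, {"ax": 0, "ay": 0, "az": 0, "tx": 0, "ty": 0, "tz": -14, "fingers": 8.5}, {"ax": 0, "ay": 0, "az": -10, "tx": 3, "ty": 2, "tz": -15, "fingers": 8.5}, {"ax": 0, "ay": 0, "az": -20, "tx": 6, "ty": 4, "tz": -15, "fingers": 8.5}, {"ax": 0, "ay": 0, "az": -30, "tx": 9, "ty": 6, "tz": -15, "fingers": 8.5}, {"ax": 0, "ay": 0, "az": -40, "tx": 12, "ty": 8, "tz": -15, "fingers": 8.5}, {"ax": 0, "ay": 0, "az": -50, "tx": 15, "ty": 10, "tz": -15, "fingers": 8.5}, {"ax": 0, "ay": 0, "az": -60, "tx": 17, "ty": 12.3, "tz": -15, "fingers": 8.5}, {"ax": 0, "ay": 0, "az": -70, "tx": 18.7, "ty": 12.3, "tz": -15, "fingers": 8.5}, {"ax": 0, "ay": 0, "az": -80, "tx": 18.7, "ty": 12.3, "tz": -15, "fingers": 8.5}, {"ax": 0, "ay": 0, "az": -90, "tx": 18.7, "ty": 12.3, "tz": -15, "fingers": 8.5}, {"ax": 0, "ay": 0, "az": -90, "tx": 18.7, "ty": 12.3, "tz": -15, "fingers": 8.5}, {"ax": 0, "ay": 0, "az": -90, "tx": 18.7, "ty": 12.3, "tz": -15, "fingers": 8.5}]}}

```text
clock: 21.6
tcp_pos: [552.8, 188.4, 176.2]
tcp_rot: [0.001, 1.0, -0.0, -0.0]
wrist_force: [0.1, 0.2, 0.2]
gripper_width: 0.992
grip_force: 0.0
```

```bash
python3 - <<'E'
from h import *
a=cam('side')['img'][100:400,240:560]
cv2.imwrite('pics/g5.png',cv2.resize(a,(640,600)))
E
```

View pics/g5.png

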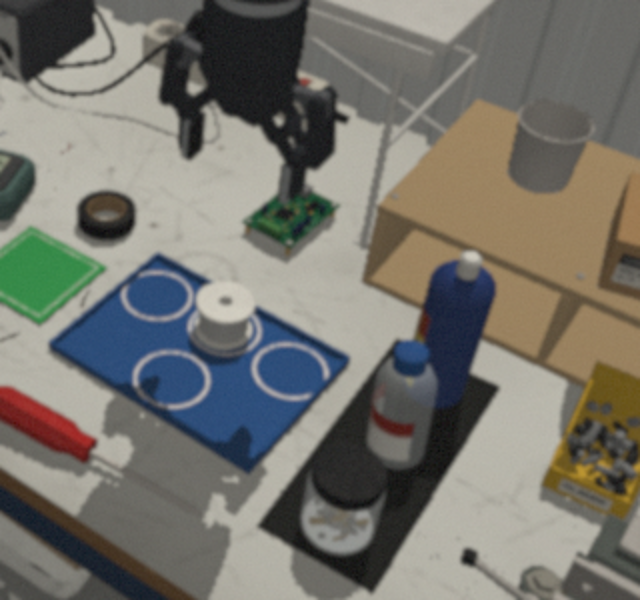

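All three stand upright on the mat (jar at (343,500)). Grasping the reel at (225,315).

Request:
{"op": "jog_arm", "data": {"deltas": [{"ax": 0, "ay": 0, "az": 0, "tx": 0, "ty": 0, "tz": 4, "fingers": 8.5}, {"ax": 0, "ay": 0, "az": 0, "tx": 0, "ty": 0, "tz": 8, "fingers": 8.5}, {"ax": 0, "ay": 0, "az": 0, "tx": 0, "ty": 0, "tz": 11, "fingers": 8.5}, {"ax": 0, "ay": 0, "az": 0, "tx": 0, "ty": 0, "tz": 14, "fingers": 8.5}, {"ax": 0, "ay": 0, "az": 0, "tx": 0, "ty": 0, "tz": 15.8, "fingers": 8.5}, {"ax": 0, "ay": 0, "az": 0, "tx": 0, "ty": 0, "tz": 15.8, "fingers": 8.5}, {"ax": 0, "ay": 0, "az": 0, "tx": 0, "ty": 0, "tz": 15.8, "fingers": 7}, {"ax": 0, "ay": 0, "az": 0, "tx": 0, "ty": 0, "tz": 15.8, "fingers": 6}, {"ax": 0, "ay": 0, "az": 0, "tx": 0, "ty": 0, "tz": 15.8, "fingers": 5}, {"ax": 0, "ay": 0, "az": 0, "tx": 0, "ty": 0, "tz": 15.8, "fingers": 4}, {"ax": 0, "ay": 0, "az": 0, "tx": 0, "ty": 0, "tz": 15.8, "fingers": 4}, {"ax": 0, "ay": 0, "az": 0, "tx": 0, "ty": 0, "tz": 15.8, "fingers": 4}], "squeeze": 40}}

```text
clock: 23.15
tcp_pos: [554.1, 188.9, 20.1]
tcp_rot: [-0.0, 1.0, 0.0, 0.001]
wrist_force: [-1.0, 0.9, 5.9]
gripper_width: 0.615
grip_force: 43.0
```

Request:
{"op": "jog_arm", "data": {"deltas": [{"ax": 0, "ay": 0, "az": 0, "tx": 0, "ty": 0, "tz": -1, "fingers": 4}, {"ax": 0, "ay": 0, "az": 0, "tx": 0, "ty": 0, "tz": -4, "fingers": 4}, {"ax": 0, "ay": 0, "az": 0, "tx": 0, "ty": 0, "tz": -7, "fingers": 4}, {"ax": 0, "ay": 0, "az": 0, "tx": 0.5, "ty": 2, "tz": -8, "fingers": 4}, {"ax": 0, "ay": 0, "az": 0, "tx": 1.5, "ty": 6, "tz": -8, "fingers": 4}, {"ax": 0, "ay": 0, "az": 0, "tx": 2.5, "ty": 10, "tz": -8, "fingers": 4}, {"ax": 0, "ay": 0, "az": 0, "tx": 3.5, "ty": 14, "tz": -8, "fingers": 4}, {"ax": 0, "ay": 0, "az": 0, "tx": 4.5, "ty": 17, "tz": -8, "fingers": 4}, {"ax": 0, "ay": 0, "az": 0, "tx": 4.8, "ty": 18.7, "tz": -8, "fingers": 4}, {"ax": 0, "ay": 0, "az": 0, "tx": 4.8, "ty": 18.7, "tz": -8, "fingers": 4}, {"ax": 0, "ay": 0, "az": 0, "tx": 4.8, "ty": 18.7, "tz": -5, "fingers": 4}, {"ax": 0, "ay": 0, "az": 0, "tx": 4.8, "ty": 18.7, "tz": -2, "fingers": 4}, {"ax": 0, "ay": 0, "az": 0, "tx": 4.8, "ty": 18.7, "tz": -0.8, "fingers": 4}, {"ax": 0, "ay": 0, "az": 0, "tx": 4.8, "ty": 18.7, "tz": -0.3, "fingers": 4}, {"ax": 0, "ay": 0, "az": 0, "tx": 4.8, "ty": 18.7, "tz": 0.1, "fingers": 4}, {"ax": 0, "ay": 0, "az": 0, "tx": 4.8, "ty": 18.7, "tz": 0.1, "fingers": 4}, {"ax": 0, "ay": 0, "az": 0, "tx": 4.8, "ty": 18.7, "tz": 0.1, "fingers": 4}]}}

```text
clock: 25.28
tcp_pos: [505.9, 375.9, 19.1]
tcp_rot: [-0.0, 1.0, 0.001, 0.001]
wrist_force: [-0.7, -1.6, 3.2]
gripper_width: 0.611
grip_force: 43.3
```

Request:
{"op": "jog_arm", "data": {"deltas": [{"ax": 0, "ay": 0, "az": 0, "tx": 0, "ty": 0, "tz": 0, "fingers": 6.5}, {"ax": 0, "ay": 0, "az": 0, "tx": 0, "ty": 0, "tz": 0, "fingers": 8.5}, {"ax": 0, "ay": 0, "az": 0, "tx": 0, "ty": 0, "tz": 0, "fingers": 8.5}, {"ax": 0, "ay": 0, "az": 0, "tx": 0, "ty": 0, "tz": 0, "fingers": 8.5}, {"ax": 0, "ay": 0, "az": 0, "tx": 0, "ty": 0, "tz": -2, "fingers": 8.5}, {"ax": 0, "ay": 0, "az": 0, "tx": 0, "ty": 0, "tz": -6, "fingers": 8.5}, {"ax": 0, "ay": 0, "az": 0, "tx": 0, "ty": 0, "tz": -10, "fingers": 8.5}, {"ax": 0, "ay": 0, "az": 0, "tx": 0, "ty": 0, "tz": -14, "fingers": 8.5}, {"ax": 0, "ay": 0, "az": 10, "tx": 1, "ty": -3, "tz": -16, "fingers": 8.5}, {"ax": 0, "ay": 0, "az": 20, "tx": 2, "ty": -7, "tz": -16, "fingers": 8.5}, {"ax": 0, "ay": 0, "az": 30, "tx": 3, "ty": -11, "tz": -16, "fingers": 8.5}, {"ax": 0, "ay": 0, "az": 40, "tx": 4, "ty": -15, "tz": -16, "fingers": 8.5}, {"ax": 0, "ay": 0, "az": 50, "tx": 5, "ty": -20, "tz": -16, "fingers": 8.5}, {"ax": 0, "ay": 0, "az": 60, "tx": 6, "ty": -25, "tz": -16, "fingers": 8.5}, {"ax": 0, "ay": 0, "az": 70, "tx": 7, "ty": -30, "tz": -16, "fingers": 8.5}, {"ax": 0, "ay": 0, "az": 80, "tx": 7.5, "ty": -35, "tz": -16, "fingers": 8.5}, {"ax": 0, "ay": 0, "az": 90, "tx": 7.5, "ty": -37.4, "tz": -16, "fingers": 8.5}, {"ax": 0, "ay": 0, "az": 90, "tx": 7.5, "ty": -37.4, "tz": -16, "fingers": 8.5}, {"ax": 0, "ay": 0, "az": 90, "tx": 7.5, "ty": -37.4, "tz": -16, "fingers": 8.5}, {"ax": 0, "ay": 0, "az": 90, "tx": 7.5, "ty": -37.4, "tz": -16, "fingers": 8.5}]}}

```text
clock: 27.78
tcp_pos: [430.0, 2.3, 177.6]
tcp_rot: [0.706, 0.708, 0.0, 0.0]
wrist_force: [0.2, 0.3, -0.1]
gripper_width: 0.994
grip_force: 0.0
```

```bash
python3 - <<'E'
from h import *
C={}
for n in('top','side'):
    c=cam(n); C[n]=c; X=cloud(c); ok=c['range_z']>0
    for nm,(x,y),zt in(('reel',(505,375),39),('tape',(610,370),20),('tin',(404,378),22)):
        m=ok&(np.hypot(X[...,0]-x,X[...,1]-y)<45)&(abs(X[...,2]-zt)<5); P=X[m][:,:2].astype(np.float32)
        print(n,nm,cv2.minEnclosingCircle(P) if len(P)else None,np.median(X[m][:,2]))
cv2.imwrite('pics/g6.png',np.hstack([cv2.resize(C['top']['img'][160:340,200:480],(400,257)),cv2.resize(C['side']['img'][120:400,200:520],(400,257))]))
E
```

```text
top reel ((504.9524230957031, 376.93255615234375), 27.00509262084961) 39.7082807603411
top tape ((610.2971801757812, 371.4666442871094), 30.358272552490234) 19.431781070073896
top tin ((405.1238098144531, 379.8544006347656), 27.48088264465332) 22.466236832140794
side reel None nan
side tape None nan
side tin ((405.1021423339844, 375.99114990234375), 27.339569091796875) 21.36144108694384
  return _methods._mean(a, axis=axis, dtype=dtype,
  ret = ret.dtype.type(ret / rcount)
```

View pics/g6.png

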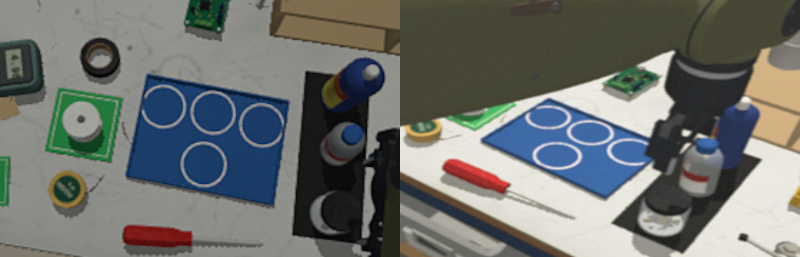

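The reel is within 2 mm of the pad's centre, top at 39.7 mm, and the tape and tin have not moved. Now returning the jar.

Request:
{"op": "jog_arm", "data": {"deltas": [{"ax": 0, "ay": 0, "az": 0, "tx": 0, "ty": 0, "tz": 4, "fingers": 8.5}, {"ax": 0, "ay": 0, "az": 0, "tx": 0, "ty": 0, "tz": 8, "fingers": 8.5}, {"ax": 0, "ay": 0, "az": 0, "tx": 0, "ty": 0, "tz": 11, "fingers": 8.5}, {"ax": 0, "ay": 0, "az": 0, "tx": 0, "ty": 0, "tz": 14, "fingers": 8.5}, {"ax": 0, "ay": 0, "az": 0, "tx": 0, "ty": 0, "tz": 15.1, "fingers": 8.5}, {"ax": 0, "ay": 0, "az": 0, "tx": 0, "ty": 0, "tz": 15.1, "fingers": 8.5}, {"ax": 0, "ay": 0, "az": 0, "tx": 0, "ty": 0, "tz": 15.1, "fingers": 7}, {"ax": 0, "ay": 0, "az": 0, "tx": 0, "ty": 0, "tz": 15.1, "fingers": 6}, {"ax": 0, "ay": 0, "az": 0, "tx": 0, "ty": 0, "tz": 15.1, "fingers": 5}, {"ax": 0, "ay": 0, "az": 0, "tx": 0, "ty": 0, "tz": 15.1, "fingers": 4.5}, {"ax": 0, "ay": 0, "az": 0, "tx": 0, "ty": 0, "tz": 15.1, "fingers": 4.5}, {"ax": 0, "ay": 0, "az": 0, "tx": 0, "ty": 0, "tz": 15.1, "fingers": 4.5}], "squeeze": 30}}

```text
clock: 29.38
tcp_pos: [431.1, 1.3, 27.8]
tcp_rot: [0.707, 0.707, 0.001, 0.001]
wrist_force: [0.4, -0.7, 6.8]
gripper_width: 0.664
grip_force: 32.6
```

Request:
{"op": "jog_arm", "data": {"deltas": [{"ax": 0, "ay": 0, "az": 0, "tx": 0, "ty": 0, "tz": -1, "fingers": 4.5}, {"ax": 0, "ay": 0, "az": 0, "tx": 0, "ty": 0, "tz": -4, "fingers": 4.5}, {"ax": 0, "ay": 0, "az": 0, "tx": 0, "ty": 0, "tz": -8, "fingers": 4.5}, {"ax": 0, "ay": 0, "az": 0, "tx": 0, "ty": 0, "tz": -11, "fingers": 4.5}, {"ax": 0, "ay": 0, "az": 0, "tx": 2, "ty": 1, "tz": -12, "fingers": 4.5}, {"ax": 0, "ay": 0, "az": 0, "tx": 5, "ty": 3, "tz": -12, "fingers": 4.5}, {"ax": 0, "ay": 0, "az": 0, "tx": 8, "ty": 6, "tz": -12, "fingers": 4.5}, {"ax": 0, "ay": 0, "az": 0, "tx": 10, "ty": 9, "tz": -12, "fingers": 4.5}, {"ax": 0, "ay": 0, "az": 0, "tx": 11.2, "ty": 11.7, "tz": -12, "fingers": 4.5}, {"ax": 0, "ay": 0, "az": 0, "tx": 11.2, "ty": 11.7, "tz": -12, "fingers": 4.5}, {"ax": 0, "ay": 0, "az": 0, "tx": 11.2, "ty": 11.7, "tz": -10, "fingers": 4.5}, {"ax": 0, "ay": 0, "az": 0, "tx": 11.2, "ty": 11.7, "tz": -6, "fingers": 4.5}, {"ax": 0, "ay": 0, "az": 0, "tx": 11.2, "ty": 11.7, "tz": -3, "fingers": 4.5}, {"ax": 0, "ay": 0, "az": 0, "tx": 11.2, "ty": 11.7, "tz": -1, "fingers": 4.5}, {"ax": 0, "ay": 0, "az": 0, "tx": 11.2, "ty": 11.7, "tz": -0.5, "fingers": 4.5}, {"ax": 0, "ay": 0, "az": 0, "tx": 11.2, "ty": 11.7, "tz": -0.2, "fingers": 4.5}, {"ax": 0, "ay": 0, "az": 0, "tx": 11.2, "ty": 11.7, "tz": -0.1, "fingers": 4.5}, {"ax": 0, "ay": 0, "az": 0, "tx": 11.2, "ty": 11.7, "tz": -0.1, "fingers": 4.5}, {"ax": 0, "ay": 0, "az": 0, "tx": 11.2, "ty": 11.7, "tz": -0.1, "fingers": 4.5}]}}

```text
clock: 31.75
tcp_pos: [547.7, 113.5, 28.8]
tcp_rot: [0.707, 0.707, 0.001, 0.001]
wrist_force: [-2.9, -1.4, 5.3]
gripper_width: 0.669
grip_force: 33.9
```

Request:
{"op": "jog_arm", "data": {"deltas": [{"ax": 0, "ay": 0, "az": 0, "tx": 0, "ty": 0, "tz": 0, "fingers": 7}, {"ax": 0, "ay": 0, "az": 0, "tx": 0, "ty": 0, "tz": 0, "fingers": 8.5}, {"ax": 0, "ay": 0, "az": 0, "tx": 0, "ty": 0, "tz": 0, "fingers": 8.5}, {"ax": 0, "ay": 0, "az": 0, "tx": 0, "ty": 0, "tz": 0, "fingers": 8.5}, {"ax": 0, "ay": 0, "az": 0, "tx": 0, "ty": 0, "tz": -2, "fingers": 8.5}, {"ax": 0, "ay": 0, "az": 0, "tx": 0, "ty": 0, "tz": -6, "fingers": 8.5}, {"ax": 0, "ay": 0, "az": 0, "tx": 0, "ty": 0, "tz": -10, "fingers": 8.5}, {"ax": 0, "ay": 0, "az": -10, "tx": 0, "ty": 0, "tz": -14, "fingers": 8.5}, {"ax": 0, "ay": 0, "az": -20, "tx": 0, "ty": 0, "tz": -16, "fingers": 8.5}, {"ax": 0, "ay": 0, "az": -30, "tx": 0, "ty": 0, "tz": -16, "fingers": 8.5}, {"ax": 0, "ay": 0, "az": -40, "tx": -1, "ty": 0, "tz": -16, "fingers": 8.5}, {"ax": 0, "ay": 0, "az": -50, "tx": -2, "ty": 0, "tz": -16, "fingers": 8.5}, {"ax": 0, "ay": 0, "az": -60, "tx": -4, "ty": 0, "tz": -16, "fingers": 8.5}, {"ax": 0, "ay": 0, "az": -70, "tx": -6, "ty": -1, "tz": -16, "fingers": 8.5}, {"ax": 0, "ay": 0, "az": -80, "tx": -8, "ty": -2, "tz": -16, "fingers": 8.5}, {"ax": 0, "ay": 0, "az": -90, "tx": -11, "ty": -2, "tz": -16, "fingers": 8.5}, {"ax": 0, "ay": 0, "az": -90, "tx": -11, "ty": -2, "tz": -16, "fingers": 8.5}, {"ax": 0, "ay": 0, "az": -90, "tx": -11, "ty": -2, "tz": -16, "fingers": 8.5}, {"ax": 0, "ay": 0, "az": -90, "tx": -11, "ty": -2, "tz": -16, "fingers": 8.5}]}}

```text
clock: 34.12
tcp_pos: [527.0, 4.2, 187.7]
tcp_rot: [-0.0, 1.0, 0.0, 0.0]
wrist_force: [0.4, -0.1, 0.3]
gripper_width: 0.996
grip_force: 0.0
```

Request:
{"op": "jog_arm", "data": {"deltas": [{"ax": 0, "ay": 0, "az": 0, "tx": 0, "ty": 0, "tz": 3, "fingers": 8.5}, {"ax": 0, "ay": 0, "az": 0, "tx": 0, "ty": 0, "tz": 6, "fingers": 8.5}, {"ax": 0, "ay": 0, "az": 0, "tx": 0, "ty": 0, "tz": 9, "fingers": 8.5}, {"ax": 0, "ay": 0, "az": 0, "tx": 0, "ty": 0, "tz": 12.1, "fingers": 8.5}, {"ax": 0, "ay": 0, "az": 0, "tx": 0, "ty": 0, "tz": 12.1, "fingers": 8.5}, {"ax": 0, "ay": 0, "az": 0, "tx": 0, "ty": 0, "tz": 12.1, "fingers": 6.5}, {"ax": 0, "ay": 0, "az": 0, "tx": 0, "ty": 0, "tz": 12.1, "fingers": 5.5}, {"ax": 0, "ay": 0, "az": 0, "tx": 0, "ty": 0, "tz": 12.1, "fingers": 4.5}, {"ax": 0, "ay": 0, "az": 0, "tx": 0, "ty": 0, "tz": 12.1, "fingers": 3.5}, {"ax": 0, "ay": 0, "az": 0, "tx": 0, "ty": 0, "tz": 12.1, "fingers": 3.5}, {"ax": 0, "ay": 0, "az": 0, "tx": 0, "ty": 0, "tz": 12.1, "fingers": 3.5}, {"ax": 0, "ay": 0, "az": 0, "tx": 0, "ty": 0, "tz": 12.1, "fingers": 3.5}], "squeeze": 25}}

```text
clock: 35.62
tcp_pos: [528.2, 3.2, 68.3]
tcp_rot: [-0.0, 1.0, -0.0, 0.002]
wrist_force: [0.2, -1.2, 6.3]
gripper_width: 0.539
grip_force: 25.7
```

Request:
{"op": "jog_arm", "data": {"deltas": [{"ax": 0, "ay": 0, "az": 0, "tx": 0, "ty": 0, "tz": -1, "fingers": 3.5}, {"ax": 0, "ay": 0, "az": 0, "tx": 0, "ty": 0, "tz": -4, "fingers": 3.5}, {"ax": 0, "ay": 0, "az": 0, "tx": 0, "ty": 0, "tz": -8, "fingers": 3.5}, {"ax": 0, "ay": 0, "az": 0, "tx": 0, "ty": 0, "tz": -11, "fingers": 3.5}, {"ax": 0, "ay": 0, "az": 0, "tx": 0.5, "ty": 2, "tz": -12, "fingers": 3.5}, {"ax": 0, "ay": 0, "az": 0, "tx": 1.5, "ty": 6, "tz": -12, "fingers": 3.5}, {"ax": 0, "ay": 0, "az": 0, "tx": 2.8, "ty": 10, "tz": -12, "fingers": 3.5}, {"ax": 0, "ay": 0, "az": 0, "tx": 4, "ty": 14, "tz": -12, "fingers": 3.5}, {"ax": 0, "ay": 0, "az": 0, "tx": 5, "ty": 17, "tz": -12, "fingers": 3.5}, {"ax": 0, "ay": 0, "az": 0, "tx": 5.2, "ty": 19.1, "tz": -12, "fingers": 3.5}, {"ax": 0, "ay": 0, "az": 0, "tx": 5.2, "ty": 19.1, "tz": -11, "fingers": 3.5}, {"ax": 0, "ay": 0, "az": 0, "tx": 5.2, "ty": 19.1, "tz": -7, "fingers": 3.5}, {"ax": 0, "ay": 0, "az": 0, "tx": 5.2, "ty": 19.1, "tz": -3, "fingers": 3.5}, {"ax": 0, "ay": 0, "az": 0, "tx": 5.2, "ty": 19.1, "tz": -1.2, "fingers": 3.5}, {"ax": 0, "ay": 0, "az": 0, "tx": 5.2, "ty": 19.1, "tz": -0.6, "fingers": 3.5}, {"ax": 0, "ay": 0, "az": 0, "tx": 5.2, "ty": 19.1, "tz": -0.2, "fingers": 3.5}, {"ax": 0, "ay": 0, "az": 0, "tx": 5.2, "ty": 19.1, "tz": -0.1, "fingers": 3.5}, {"ax": 0, "ay": 0, "az": 0, "tx": 5.2, "ty": 19.1, "tz": -0.1, "fingers": 3.5}, {"ax": 0, "ay": 0, "az": 0, "tx": 5.2, "ty": 19.1, "tz": -0.1, "fingers": 3.5}]}}

```text
clock: 38.0
tcp_pos: [476.1, 194.7, 69.4]
tcp_rot: [-0.0, 1.0, 0.0, 0.001]
wrist_force: [-2.8, -0.9, 5.8]
gripper_width: 0.542
grip_force: 27.1
```

Request:
{"op": "jog_arm", "data": {"deltas": [{"ax": 0, "ay": 0, "az": 0, "tx": 0, "ty": 0, "tz": 0, "fingers": 6.5}, {"ax": 0, "ay": 0, "az": 0, "tx": 0, "ty": 0, "tz": 0, "fingers": 8.5}, {"ax": 0, "ay": 0, "az": 0, "tx": 0, "ty": 0, "tz": 0, "fingers": 8.5}, {"ax": 0, "ay": 0, "az": 0, "tx": 0, "ty": 0, "tz": 0, "fingers": 8.5}, {"ax": 0, "ay": 0, "az": 0, "tx": 0, "ty": 0, "tz": -2, "fingers": 8.5}, {"ax": 0, "ay": 0, "az": 0, "tx": 0, "ty": 0, "tz": -6, "fingers": 8.5}, {"ax": 0, "ay": 0, "az": 0, "tx": 0, "ty": 0, "tz": -10, "fingers": 8.5}, {"ax": 0, "ay": 0, "az": 0, "tx": 0, "ty": 0, "tz": -14, "fingers": 8.5}, {"ax": 0, "ay": 0, "az": 0, "tx": -2, "ty": -3, "tz": -17, "fingers": 8.5}, {"ax": 0, "ay": 0, "az": 0, "tx": -5, "ty": -7, "tz": -17, "fingers": 8.5}, {"ax": 0, "ay": 0, "az": 0, "tx": -8, "ty": -11, "tz": -17, "fingers": 8.5}, {"ax": 0, "ay": 0, "az": 0, "tx": -11, "ty": -15, "tz": -17, "fingers": 8.5}, {"ax": 0, "ay": 0, "az": 0, "tx": -13, "ty": -18.9, "tz": -17, "fingers": 8.5}, {"ax": 0, "ay": 0, "az": 0, "tx": -13, "ty": -18.9, "tz": -17, "fingers": 8.5}, {"ax": 0, "ay": 0, "az": 0, "tx": -13, "ty": -18.9, "tz": -17, "fingers": 8.5}, {"ax": 0, "ay": 0, "az": 0, "tx": -13, "ty": -18.9, "tz": -14, "fingers": 8.5}, {"ax": 0, "ay": 0, "az": 0, "tx": -13, "ty": -18.9, "tz": -10, "fingers": 8.5}, {"ax": 0, "ay": 0, "az": 0, "tx": -13, "ty": -18.9, "tz": -7, "fingers": 8.5}, {"ax": 0, "ay": 0, "az": 0, "tx": -13, "ty": -18.9, "tz": -4.6, "fingers": 8.5}, {"ax": 0, "ay": 0, "az": 0, "tx": -13, "ty": -18.9, "tz": -4.6, "fingers": 8.5}]}}

```text
clock: 40.5
tcp_pos: [602.6, 6.9, 110.9]
tcp_rot: [-0.001, 1.0, 0.0, -0.003]
wrist_force: [-0.3, -0.6, 0.5]
gripper_width: 0.998
grip_force: 0.0
```

Request:
{"op": "jog_arm", "data": {"deltas": [{"ax": 0, "ay": 0, "az": 0, "tx": 0, "ty": 0, "tz": 0, "fingers": 7}, {"ax": 0, "ay": 0, "az": 0, "tx": 0, "ty": 0, "tz": 0, "fingers": 6}, {"ax": 0, "ay": 0, "az": 0, "tx": 0, "ty": 0, "tz": 0, "fingers": 5}, {"ax": 0, "ay": 0, "az": 0, "tx": 0, "ty": 0, "tz": 0, "fingers": 4}, {"ax": 0, "ay": 0, "az": 0, "tx": 0, "ty": 0, "tz": 0, "fingers": 4}, {"ax": 0, "ay": 0, "az": 0, "tx": 0, "ty": 0, "tz": 0, "fingers": 4}, {"ax": 0, "ay": 0, "az": 0, "tx": 0, "ty": 0, "tz": 0, "fingers": 4}], "squeeze": 40}}

```text
clock: 41.38
tcp_pos: [606.1, 5.4, 115.3]
tcp_rot: [-0.0, 1.0, 0.0, 0.002]
wrist_force: [-0.8, -0.0, 6.4]
gripper_width: 0.595
grip_force: 40.8
```

Request:
{"op": "jog_arm", "data": {"deltas": [{"ax": 0, "ay": 0, "az": 0, "tx": 0, "ty": 0, "tz": -1, "fingers": 4}, {"ax": 0, "ay": 0, "az": 0, "tx": 0, "ty": 0, "tz": -4, "fingers": 4}, {"ax": 0, "ay": 0, "az": 0, "tx": 0, "ty": 0, "tz": -8, "fingers": 4}, {"ax": 0, "ay": 0, "az": 0, "tx": 0, "ty": 0, "tz": -11, "fingers": 4}, {"ax": 0, "ay": 0, "az": 0, "tx": 0, "ty": 2, "tz": -12, "fingers": 4}, {"ax": 0, "ay": 0, "az": 0, "tx": 0, "ty": 6, "tz": -12, "fingers": 4}, {"ax": 0, "ay": 0, "az": 0, "tx": 1, "ty": 10, "tz": -12, "fingers": 4}, {"ax": 0, "ay": 0, "az": 0, "tx": 2, "ty": 14, "tz": -12, "fingers": 4}, {"ax": 0, "ay": 0, "az": 0, "tx": 3, "ty": 18, "tz": -12, "fingers": 4}, {"ax": 0, "ay": 0, "az": 0, "tx": 4.5, "ty": 22, "tz": -12, "fingers": 4}, {"ax": 0, "ay": 0, "az": 0, "tx": 5.8, "ty": 25, "tz": -12, "fingers": 4}, {"ax": 0, "ay": 0, "az": 0, "tx": 5.8, "ty": 25.7, "tz": -12, "fingers": 4}, {"ax": 0, "ay": 0, "az": 0, "tx": 5.8, "ty": 25.7, "tz": -11, "fingers": 4}, {"ax": 0, "ay": 0, "az": 0, "tx": 5.8, "ty": 25.7, "tz": -7, "fingers": 4}, {"ax": 0, "ay": 0, "az": 0, "tx": 5.8, "ty": 25.7, "tz": -3, "fingers": 4}, {"ax": 0, "ay": 0, "az": 0, "tx": 5.8, "ty": 25.7, "tz": -1.2, "fingers": 4}, {"ax": 0, "ay": 0, "az": 0, "tx": 5.8, "ty": 25.7, "tz": -0.5, "fingers": 4}, {"ax": 0, "ay": 0, "az": 0, "tx": 5.8, "ty": 25.7, "tz": -0.1, "fingers": 4}, {"ax": 0, "ay": 0, "az": 0, "tx": 5.8, "ty": 25.7, "tz": -0.1, "fingers": 4}, {"ax": 0, "ay": 0, "az": 0, "tx": 5.8, "ty": 25.7, "tz": -0.1, "fingers": 4}]}}

```text
clock: 43.88
tcp_pos: [548.1, 262.8, 116.4]
tcp_rot: [-0.0, 1.0, 0.001, 0.002]
wrist_force: [-0.2, -0.9, 2.5]
gripper_width: 0.594
grip_force: 43.1
```

Request:
{"op": "jog_arm", "data": {"deltas": [{"ax": 0, "ay": 0, "az": 0, "tx": 0, "ty": 0, "tz": 0, "fingers": 6.5}, {"ax": 0, "ay": 0, "az": 0, "tx": 0, "ty": 0, "tz": 0, "fingers": 8.5}, {"ax": 0, "ay": 0, "az": 0, "tx": 0, "ty": 0, "tz": 0, "fingers": 8.5}, {"ax": 0, "ay": 0, "az": 0, "tx": 0, "ty": 0, "tz": 0, "fingers": 8.5}, {"ax": 0, "ay": 0, "az": 0, "tx": 0, "ty": 0, "tz": -2, "fingers": 8.5}, {"ax": 0, "ay": 0, "az": 0, "tx": 0, "ty": 0, "tz": -6, "fingers": 8.5}, {"ax": 0, "ay": 0, "az": 0, "tx": 0, "ty": 0, "tz": -10, "fingers": 8.5}, {"ax": 0, "ay": 0, "az": 0, "tx": 0, "ty": 0, "tz": -14, "fingers": 8.5}, {"ax": 0, "ay": 0, "az": 0, "tx": 4, "ty": 4, "tz": -18, "fingers": 8.5}, {"ax": 0, "ay": 0, "az": 0, "tx": 8, "ty": 8, "tz": -18, "fingers": 8.5}, {"ax": 0, "ay": 0, "az": 0, "tx": 12, "ty": 12, "tz": -18, "fingers": 8.5}, {"ax": 0, "ay": 0, "az": 0, "tx": 16, "ty": 16, "tz": -18, "fingers": 8.5}, {"ax": 0, "ay": 0, "az": 0, "tx": 20, "ty": 20, "tz": -18, "fingers": 8.5}, {"ax": 0, "ay": 0, "az": 0, "tx": 25, "ty": 25, "tz": -18, "fingers": 8.5}, {"ax": 0, "ay": 0, "az": 0, "tx": 29, "ty": 29, "tz": -18, "fingers": 8.5}, {"ax": 0, "ay": 0, "az": 0, "tx": 33, "ty": 33, "tz": -18, "fingers": 8.5}, {"ax": 0, "ay": 0, "az": 0, "tx": 35, "ty": 35, "tz": -18, "fingers": 8.5}, {"ax": 0, "ay": 0, "az": 0, "tx": 35, "ty": 35, "tz": -18, "fingers": 8.5}, {"ax": 0, "ay": 0, "az": 0, "tx": 35, "ty": 35, "tz": -18, "fingers": 8.5}]}}

```text
clock: 46.25
tcp_pos: [197.1, 612.0, 295.3]
tcp_rot: [-0.0, 1.0, 0.0, 0.0]
wrist_force: [-0.5, -0.4, 0.4]
gripper_width: 0.994
grip_force: 0.0
```

```bash
python3 - <<'E'
from h import *
C={}
for n in('top','side'):
    c=cam(n); C[n]=c; c0=dict(np.load(n+'0.npz'))
    for nm,(x,y),z,r in(('can',(547,262),165,12),('bottle',(474,194),118,15),('jar',(546,113),74,35),('reel',(505,375),39,35),('tape',(610,370),20,40),('tin',(404,378),22,40)):
        for k in(c0,c):
            X=cloud(k); m=(k['range_z']>0)&(np.hypot(X[...,0]-x,X[...,1]-y)<r+12)&(abs(X[...,2]-z)<5); P=X[m][:,:2].astype(np.float32)
            if len(P): (a,b),rr=cv2.minEnclosingCircle(P); print(n,nm,round(a,1),round(b,1),'z',np.median(X[m][:,2]).round(1),'before' if k is c0 else 'now')
cv2.imwrite('pics/g7.png',np.hstack([cv2.resize(C['top']['img'][160:340,200:480],(400,257)),cv2.resize(C['side']['img'][120:400,200:520],(400,350))[:257]]))
E
```

```text
top can 547.3 262.9 z 165.5 before
top can 542.8 261.6 z 164.1 now
top bottle 474.8 194.4 z 118.1 before
top bottle 475.4 200.3 z 117.9 now
top jar 546.4 114.5 z 74.6 before
top jar 547.3 114.1 z 74.5 now
top reel 505.0 377.2 z 39.9 now
top tape 610.4 370.6 z 19.7 before
top tape 610.5 372.0 z 19.5 now
top tin 405.3 380.2 z 22.5 before
top tin 405.1 379.8 z 22.6 now
side can 547.3 260.8 z 163.7 before
side can 540.9 257.8 z 163.0 now
side bottle 475.0 195.5 z 117.1 before
side bottle 475.2 197.8 z 116.8 now
side jar 546.3 111.8 z 73.1 before
side jar 548.2 111.7 z 73.1 now
side reel 504.8 374.5 z 38.9 now
side tape 609.3 368.3 z 18.4 before
side tape 611.1 368.5 z 18.2 now
side tin 404.6 377.7 z 21.3 before
side tin 405.5 377.3 z 21.4 now
```

View pics/g7.png

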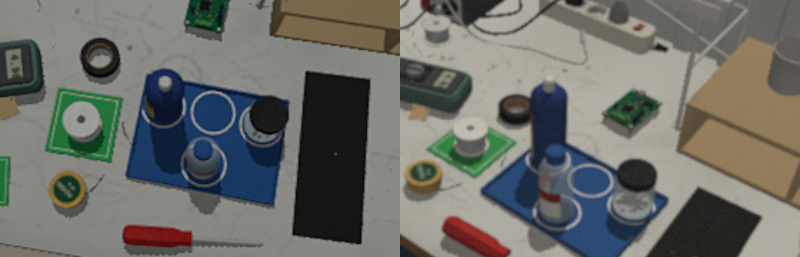

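Everything is in place: the three are back in their rings within about 7 mm of where they started, the reel is on the pad, and the bystanders have not moved.

```bash
python3 -c "
from workcell import hand_in
print(hand_in())"
```

```text
the job is handed in; nothing more can be done
None
```

The job is handed in (no verdict came back): by the last camera check the reel stands within about 2 mm of the green pad's centre, the can, bottle and jar are upright within about 7 mm of their starting places, and the tape roll and tin did not shift.

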